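# Pin the drill jig and hold its cover down

### The arm

A 6-joint arm with a two-finger parallel gripper is mounted at the origin on the work surface. World frame = base frame: x ahead of the robot, y to its left, z up, the work surface at z = 0. Lengths are in m, angles in degrees, forces in N, time in s.
With the tool pointing down it reaches from about 0.4 to 0.825 m from the base axis. Payload 7 kg.
Tool frame: the origin (TCP) lies at the very end of the fingers, on their centre line; the grasp point (between the pads) lies 19 mm behind it; z points along the fingers, y is the line along which they close (so a half turn about z gives the same grasp; the last joint's range is limited). The gripper opens to 88 mm and grips with 3 to 60 N. Pads are 19 mm wide; open, the fingers measure 130 mm over their backs; the gripper's body (78 mm by 193 mm) begins 47 mm behind the grasp point.
Start: joints at [85.892, 20.546, 0.682, 0, -70.136, -16.507], TCP at [0.238, 0.632, 0.202] pointing down, gripper open.
Joint ranges: [-176.03, 176.03], [-82.01, 121.73], [-58.28, 71.71], [-173.87, 95.51], [-174.79, -0.11], [-173.66, 173.66]. Speed limits (degrees/s): [136.94, 136.94, 172.46, 180, 180, 180].

### API

Orientations are given as [roll, pitch, yaw] about the fixed x, y, z axes, in that order (R = Rz(yaw) Ry(pitch) Rx(roll)).
In Python, from plant import ctrl, cams, workorder gives the robot as it stands.
- The arm moves only by the tool play_rows, never from a script. Its argument "motion" is a list of rows, each an object of numbers: "x", "y", "z": the shift along the tool's x, y, z normalised to -1 to 1, where 1 is 0.025 m; "rx", "ry", "rz": the turn, a rotation vector about the tool's x, y, z normalised to -1 to 1, where 1 is 4 degrees. A call has 1 to 20 rows; each row shifts and turns the commanded pose from where the row before left it, along the tool's axes as they then stand; what a row does not reach is not made up. A row lasts 1/8 s, in which the tool goes at most 62.5 mm and 10.7 degrees, less where a joint would pass 70% of its speed; a pose out of reach is approached as far as the arm can. A call with a number of a shift or a turn outside -1 to 1 is refused whole. A call with a gripper value outside its range is refused whole. "fingers" is the opening, from -1 (shut) to 1 (fully open), set as the call begins (left out, the last holds). The fingers move at their own pace and stop on an object; the grip force is fixed at half the most. Time passes only in rows, so rows that do not move let the fingers close. It gives the time, the measured TCP pose, the force, the opening and the grip force at its end, in the units of the state.
- ctrl.get_obs(): the state, without advancing time (a new reading comes with each control period).
- cams.snapshot(name): name is "scene" or "side" or "wrist"; returns the picture (400x640x3 uint8, blue, green, red); there is no depth.
- cams.get_calibration(name): a dict with "vertical_fov" (degrees; the focal length in pixels is half the picture's height over the tangent of half this angle, whatever the lens; pixels are square), "cx", "cy" (the principal point, pixels), "position" and "rotation" of the camera in the world. Camera axes: x right, y up, looking along -z (the intrinsics and any distortion apply to the point x, -y, -z); pixel columns grow to the right and rows downward; lengths in m; the calibration is good to about 2 mm. The wrist camera is an equidistant fisheye: a pixel r from the principal point sees the ray r / f radians off the axis. A picture is of the moment at which its call begins: read the wrist's pose just before it. get_calibration takes no time and is no camera call; for the wrist camera it gives the pose at the moment of the call.
- workorder.close_job(): hands the job in; it is judged then, once.
The state is a dict: "clock": time; "joint_pos": joint angles; "qvel": joint speeds; "tau": joint torques, N m; "tool_pos": TCP position; "orientation": TCP orientation; "force": force on the tool from outside, world axes, zero at the start; "moment": the same for the moment, N m; "opening": finger opening in m; "gripper_force": force on a finger pad.
Only numpy, scipy, OpenCV 4.12 (cv2) and the standard library are available. Lean on these libraries where they do the work, as an engineer would, in place of code of your own. Each camera call takes 0.05 s, during which the arm holds its last target. There are 200 camera calls.

### The job

Get the bench drill jig ready for drilling: take the longer of the two steel pins from the wooden rack and stand it fully home in the brass bush in the middle of the jig's sprung bed. Then slide the aluminium jig cover over the pin until it drops on, square with the bed (its long side along the bed's long side), and press it down until the bed is pushed down to its stop. Finish while the gripper is still holding the cover down like that, and leave everything else on the bench alone.

Things in the scene. Friction and masses are not known exactly. Their poses are not given: they have to be found in the camera images.
- drill_jig: the drill jig, fixed to the bench: a dark steel base 150 (x) by 100 (y) by 20 mm high with a square brass bush 30 by 30 mm in its middle; origin at the centre of the base's underside, on the bench, z up. Above the base lies the sprung bed.
- bush_mouth (a point): centre of the mouth of the brass bush, 33 mm above the bench, axes as the jig's. The upright round hole under it is 11.4 mm wide and 23 mm deep, so its floor is 10 mm above the bench. With the long pin home, the pin's top stands 66 mm above the bench.
- bed (a joint): sprung bed of the jig: aluminium plate 150 by 100 by 6 mm over the base, with a 34 mm square window around the bush. Value: how far it is pushed down, m: 0 up (top 42 mm above the bench, 9 mm above the bush mouth), 0.008 at its stop (top 34 mm above the bench). About 4 N starts it, about 12 N on the bed reaches the stop; it springs back up.
- gauge_pin: the longer steel pin, 10 mm in diameter, 56 mm long, plain, with a chamfered foot and a nose tapering to 5 mm over the top 6 mm; origin at the centre of its foot, z along it to the nose. About 35 g. It starts upright in one of the two outer holes of the rack with 32 mm standing out.
- stub_pin: the other steel pin, 10 mm in diameter but only 40 mm long (16 mm standing out of the rack); leave it. Origin at the centre of its foot.
- pin_rack: wooden rack, fixed, 60 (x) by 130 (y) by 34 mm high, with three upright holes 11.4 mm wide and 24 mm deep (floor 10 mm above the bench), in a row along its y, 40 mm apart; the middle hole is empty. Origin at the centre of its underside.
- jig_cover: aluminium jig cover, about 0.33 kg, flat on the bench: plate 110 (x) by 70 (y) by 8 mm, in its middle a rectangular boss 44 (x) by 36 (y) mm, its top 48 mm over the underside (two dark drill bushes on the plate). A blind bore 13 mm wide, 38 mm deep opens in the middle of the underside, unseen from above. Origin: centre of the underside (the bore's mouth), z up. Square either way round.
- tape_roll: paper tape roll, 90 mm wide, 36 mm high, lying flat; leave it. Origin at the centre of its underside.
- grease_tin: grey tin, 72 mm wide, 70 mm high; leave it. Origin at the centre of its underside.
- lube_bottle: white bottle, 44 mm wide, 120 mm high; leave it. Origin at the centre of its underside.
- chainring: flat steel ring, 96 mm wide, 6 mm high, on the bench near the robot; leave it. Origin at the centre of its underside.
- screwdriver: screwdriver lying on the bench; leave it.
- spanner: spanner lying on the bench; leave it.
There are look-alikes about, which are no part of the job. Leave any blue look-alike of the jig_cover alone. What is shaped like the drill_jig but turquoise is not meant.

How it is judged:
By the outcome, as a careful person would: the job done as asked, in the order asked, and still so for the second after the job is handed in, while the arm keeps its last pose, push and grip.
It also fails if it takes over 58 s, if anything falls off the work surface, if the arm or the gripper's body presses on something with over 40 N, if the wrist force passes 120 N, or if a joint passes its speed limit or range.

## Working session

There is one attempt and no reset: what is moved stays moved. The work goes in short steps, Python scripts to look and compute and a tool call to move; the robot and the scene stay as the last step left them, time stands still between calls to the robot, and variables do not carry over. Pictures are saved under pics/ and viewed, at most 10 in all, crops included, and the job is handed in when it is done.

Besides the shell and the picture viewer there is one more tool, called in YAML: its name, and indented under it one key for each argument. play_rows: Moves the arm, as the interface text tells. Its arguments: {"type":"object","properties":{"motion":{"type":"array"},"fingers":{"type":"number"}},"required":["motion"]}

```bash
mkdir -p pics; cat > h.py <<'E'
import numpy as np, cv2
from plant import ctrl, cams, workorder
def ray(c,u,v,fish=False):
    f=200/np.tan(np.radians(c['vertical_fov'])/2)
    x=(u-c['cx']); y=(v-c['cy'])
    if fish:
        r=np.hypot(x,y); t=r/f; s=np.sin(t)/max(r,1e-9); d=np.array([x*s,-y*s,-np.cos(t)])
    else: d=np.array([x/f,-y/f,-1])
    R=np.array(c['rotation']).reshape(3,3)
    return np.array(c['position']),R@d
def onz(c,u,v,z,fish=False):
    p,d=ray(c,u,v,fish); return p+d*(z-p[2])/d[2]
def proj(c,P,fish=False):
    f=200/np.tan(np.radians(c['vertical_fov'])/2)
    R=np.array(c['rotation']).reshape(3,3); q=R.T@(np.array(P)-np.array(c['position']))
    x,y,z=q[0],-q[1],-q[2]
    if fish:
        r=np.hypot(x,y); t=np.arctan2(r,z); return np.array([c['cx']+f*t*x/r,c['cy']+f*t*y/r])
    return np.array([c['cx']+f*x/z,c['cy']+f*y/z])
E
python3 - <<'E'
from h import *
print(ctrl.get_obs())
for n in ['scene','side','wrist']:
    c=cams.get_calibration(n); print(n,c)
    cv2.imwrite(f'pics/{n}0.png',cams.snapshot(n))
E
```

```text
{'clock': 0.0, 'joint_pos': array([ 8.58911516e+01,  2.05900447e+01,  6.34509929e-01, -2.26082140e-02,
       -7.01344113e+01, -1.65062431e+01]), 'qvel': array([ 0.02662331,  0.01289878,  0.16835371,  0.0019675 , -0.05409083,
        0.00768169]), 'tau': array([ 1.95192308e-05, -5.82722104e+01,  2.93058532e+01,  6.99723333e+00,
        7.06657040e-03, -1.64618368e-04]), 'tool_pos': array([0.23749355, 0.63128319, 0.20153617]), 'orientation': array([ 1.79907722e+02, -5.18087566e-03, -2.06227866e+01]), 'force': array([-0.49021772,  0.17808051, -0.5768307 ]), 'moment': array([-0.00536777,  0.01039326,  0.03197637]), 'gripper_force': 0.0, 'opening': 0.08769852394586992}
scene {'vertical_fov': 56.00603300521995, 'cx': 319.5825661823721, 'cy': 195.17374426390606, 'position': array([1.06319235, 0.55295016, 0.84326079]), 'rotation': array([ 44.76073096,  -0.19675542, 137.43788542])}
side {'vertical_fov': 57.721268034645234, 'cx': 314.812590445048, 'cy': 194.49469698187082, 'position': array([ 0.10155035, -0.51345084,  0.56401072]), 'rotation': array([ 54.43919756,  -1.47138654, -41.39408813])}
wrist {'vertical_fov': 65.70646984690485, 'cx': 319.2380624814859, 'cy': 199.5373435572894, 'position': array([0.31587442, 0.60291922, 0.38369966]), 'rotation': array([ -17.53818913,   -0.11269915, -110.66333869])}
```

View pics/scene0.png

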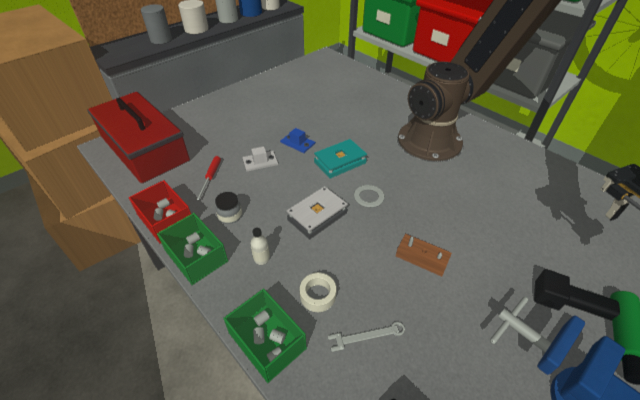

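View pics/side0.png

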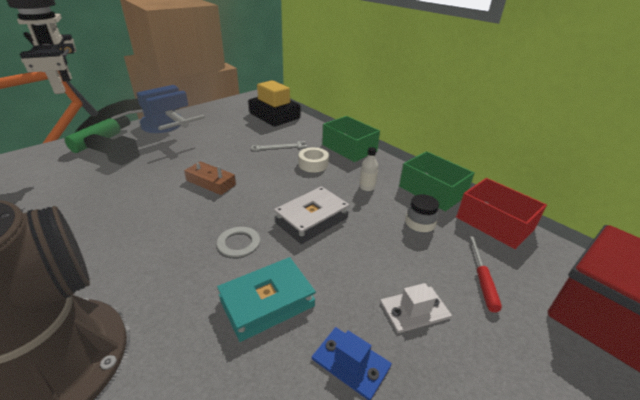

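View pics/wrist0.png

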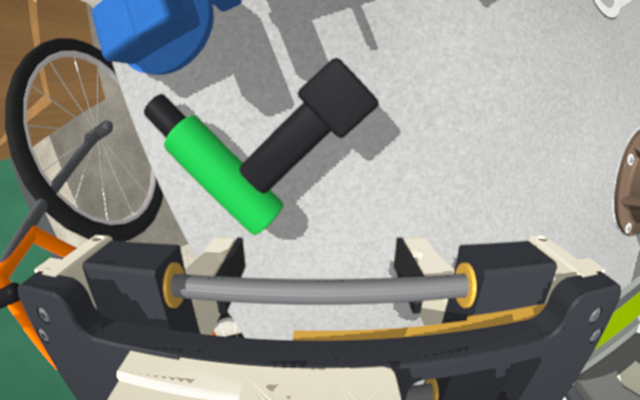

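Scene view: the real (aluminium) jig is at (318,210), the turquoise look-alike at (341,157); the aluminium cover is at (260,158), the blue look-alike at (298,140); the rack is at (423,253). In the side view these are (312,210)/(267,292), (416,305)/(352,360) and (210,177). The wrist view shows only clutter. I'll enlarge the three parts I need, to tell the pins apart.

```bash
cat >> h.py <<'E'
from scipy.spatial.transform import Rotation
_g=cams.get_calibration
def cal(n):
    c=dict(_g(n)); c['rotation']=Rotation.from_euler('xyz',c['rotation'],degrees=True).as_matrix(); return c
E
python3 - <<'E'
from h import *
a=cv2.imread('pics/scene0.png');b=cv2.imread('pics/side0.png')
def cr(i,x,y,w=80,h=60): return cv2.resize(i[y:y+h,x:x+w],(400,300),interpolation=cv2.INTER_CUBIC)
t=np.vstack([np.hstack([cr(a,385,220),cr(b,170,147)]),np.hstack([cr(a,280,180),cr(a,225,130)])])
cv2.imwrite('pics/crop1.png',t)
cs,cd=cal('scene'),cal('side')
for n,p,q,z in [('rack',(423,245),(210,170),.034),('jig',(317,207),(312,208),.042),('cover',(260,150),(417,292),.048)]:
    print(n,onz(cs,*p,z).round(3),onz(cd,*q,z).round(3))
E
```

```text
rack [0.441 0.289 0.034] [0.456 0.302 0.034]
jig [0.562 0.    0.042] [ 0.553 -0.011  0.042]
cover [ 0.531 -0.32   0.048] [ 0.532 -0.323  0.048]
```

View pics/crop1.png

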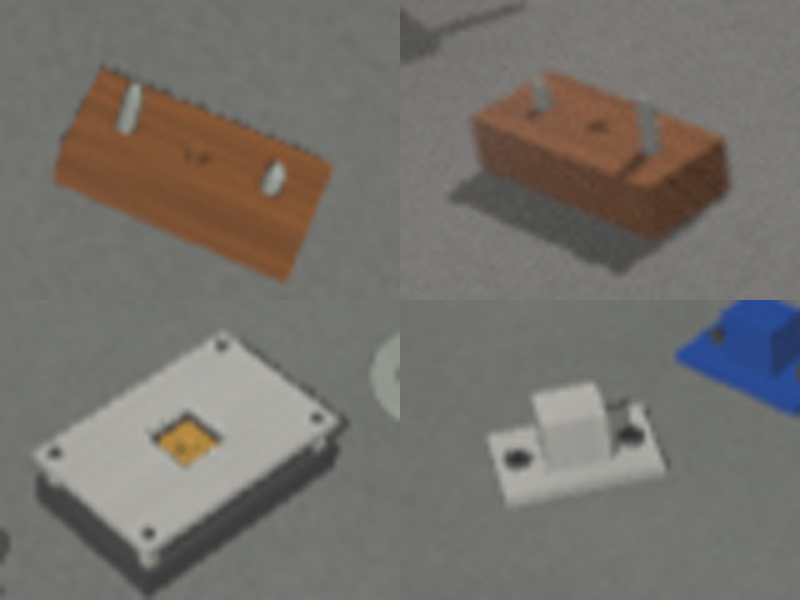

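Candidate pins: scene crop left (tip at px (412,237), base (409,246)) and right (tip (440.6,253), base (439,258)). In the side view, (220,167–178) stands clearly taller than (198,162–169). The left pin in scene, which is the right one in side, is the long one, sticking out about twice as far. The cover is the white one, and the jig is the silver/dark one with the brass bush.

```bash
cat >> h.py <<'E'
def tri(c1,p1,c2,p2):
    a,d=ray(c1,*p1);b,e=ray(c2,*p2)
    d/=np.linalg.norm(d);e/=np.linalg.norm(e)
    s=np.linalg.lstsq(np.stack([d,-e],1),b-a,rcond=None)[0]
    P,Q=a+d*s[0],b+e*s[1]; return (P+Q)/2,np.linalg.norm(P-Q)
def yaw(a,b): return np.degrees(np.arctan2(b[1]-a[1],b[0]-a[0]))
E
python3 - <<'E'
from h import *
cs,cd=cal('scene'),cal('side')
A=lambda x,y:(385+x/5-.4,220+y/5-.4); B=lambda x,y:(170+(x-400)/5-.4,147+y/5-.4)
C=lambda x,y:(280+x/5-.4,180+(y-300)/5-.4); D=lambda x,y:(225+(x-400)/5-.4,130+(y-300)/5-.4)
print('tip',tri(cs,A(133,86),cd,B(646,98)),'base',tri(cs,A(124,130),cd,B(649,154)))
print('stub tip',tri(cs,A(278,163),cd,B(540,78)))
def quad(c,F,pts,z):
    P=[onz(c,*F(*p),z)[:2] for p in pts]; P=np.array(P)
    print(P.round(4).tolist(),'c',P.mean(0).round(4),'yaws',[round(yaw(P[i],P[(i+1)%4]),1) for i in range(4)],'len',[round(np.linalg.norm(P[i]-P[(i+1)%4]),4) for i in range(4)])
quad(cd,B,[(472,117),(550,72),(724,138),(650,185)],.034)
quad(cs,C,[(222,332),(347,420),(150,548),(33,457)],.042)
quad(cs,D,[(488,436),(643,404),(666,470),(508,506)],.004)
quad(cs,D,[(532,397),(598,383),(608,433),(543,447)],.048)
E
```

```text
tip (array([0.46395783, 0.26111278, 0.06264716]), np.float64(0.0005621065134057678)) base (array([0.46300434, 0.26347912, 0.02643821]), np.float64(0.0014077686450986973))
stub tip (array([0.43933463, 0.33784046, 0.0490269 ]), np.float64(0.001852450015362201))
[[0.402, 0.3463], [0.457, 0.3641], [0.4965, 0.2421], [0.4433, 0.2268]] c [0.4497 0.2948] yaws [np.float64(17.9), np.float64(-72.1), np.float64(-164.0), np.float64(109.1)] len [np.float64(0.0579), np.float64(0.1282), np.float64(0.0554), np.float64(0.1264)]
[[0.4868, -0.0506], [0.4835, 0.0534], [0.6332, 0.0482], [0.6381, -0.048]] c [0.5604 0.0008] yaws [np.float64(91.8), np.float64(-2.0), np.float64(-87.1), np.float64(-179.0)] len [np.float64(0.104), np.float64(0.1499), np.float64(0.0963), np.float64(0.1513)]
[[0.5701, -0.3793], [0.4683, -0.3348], [0.5008, -0.2668], [0.6021, -0.3089]] c [ 0.5353 -0.3224] yaws [np.float64(156.4), np.float64(64.4), np.float64(-22.6), np.float64(-114.4)] len [np.float64(0.1111), np.float64(0.0754), np.float64(0.1097), np.float64(0.0773)]
[[0.5504, -0.3449], [0.5082, -0.3272], [0.5354, -0.2795], [0.5757, -0.2966]] c [ 0.5424 -0.312 ] yaws [np.float64(157.3), np.float64(60.2), np.float64(-23.0), np.float64(-117.7)] len [np.float64(0.0458), np.float64(0.0549), np.float64(0.0438), np.float64(0.0545)]
```

play_rows:
  motion:
    - {"rz": 1}
    - {"rz": 1}
    - {"rz": 1}
    - {"rz": 1}
    - {"rz": 1}
    - {"rz": 1}
    - {"rz": 1}
    - {"rz": 1}
    - {"rz": 1}
    - {"rz": 1}
  fingers: 1

```text
$.motion[0]: bad value
```

play_rows:
  motion:
    - {"x": 0.96,"y": -0.035,"z": 0.16}
    - {"x": 0.96,"y": -0.035,"z": 0.16}
    - {"x": 0.96,"y": -0.035,"z": 0.16}
    - {"x": 0.96,"y": -0.035,"z": 0.16}
    - {"x": 0.96,"y": -0.035,"z": 0.16}
    - {"x": 0.96,"y": -0.035,"z": 0.16}
    - {"x": 0.96,"y": -0.035,"z": 0.16}
    - {"x": 0.96,"y": -0.035,"z": 0.16}
    - {"x": 0.96,"y": -0.035,"z": 0.16}
    - {"x": 0.96,"y": -0.035,"z": 0.16}
    - {"x": 0.96,"y": -0.035,"z": 0.16}
    - {"x": 0.96,"y": -0.035,"z": 0.16}
    - {"x": 0.96,"y": -0.035,"z": 0.16}
    - {"x": 0.96,"y": -0.035,"z": 0.16}
    - {"x": 0.96,"y": -0.035,"z": 0.16}
    - {"x": 0.96,"y": -0.035,"z": 0.16}
    - {"x": 0.96,"y": -0.035,"z": 0.16}
    - {"x": 0.96,"y": -0.035,"z": 0.16}
    - {}
    - {}

```text
$.motion[0]: bad value
```

```bash
python3 - <<'E'
from h import *
o=ctrl.get_obs();print(o['clock'],o['tool_pos'],o['orientation'])
c=cal('wrist');i=cams.snapshot('wrist');cv2.imwrite('pics/w1.png',i)
print(proj(c,(.4635,.2617,.066),1),proj(c,o['tool_pos'],1))
E
```

```text
0.15 [0.23756326 0.63138326 0.2017419 ] [ 1.79926656e+02 -7.92183975e-03 -2.06208413e+01]
[526.92988802 -67.16469885] [320.35177269 237.64656013]
```

View pics/w1.png

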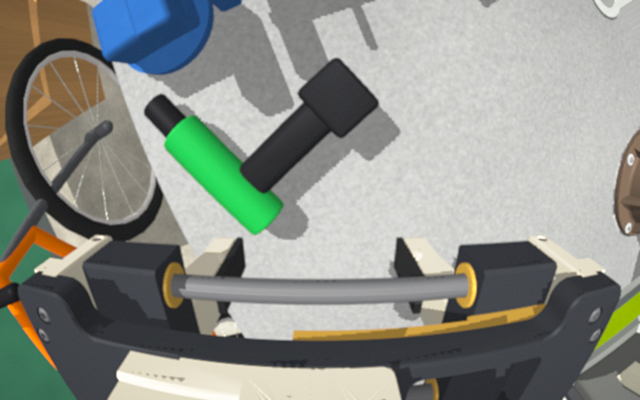

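The rows were refused, so the arm hasn't moved and this wrist view is unchanged. I'll try again with all six keys in each row.

play_rows:
  motion:
    - {"x": 0,"y": 0,"z": 0,"rx": 0,"ry": 0,"rz": 1}
    - {"x": 0,"y": 0,"z": 0,"rx": 0,"ry": 0,"rz": 1}
    - {"x": 0,"y": 0,"z": 0,"rx": 0,"ry": 0,"rz": 1}
    - {"x": 0,"y": 0,"z": 0,"rx": 0,"ry": 0,"rz": 1}
    - {"x": 0,"y": 0,"z": 0,"rx": 0,"ry": 0,"rz": 1}
    - {"x": 0,"y": 0,"z": 0,"rx": 0,"ry": 0,"rz": 1}
    - {"x": 0,"y": 0,"z": 0,"rx": 0,"ry": 0,"rz": 1}
    - {"x": 0,"y": 0,"z": 0,"rx": 0,"ry": 0,"rz": 1}
    - {"x": 0,"y": 0,"z": 0,"rx": 0,"ry": 0,"rz": 1}
    - {"x": 0,"y": 0,"z": 0,"rx": 0,"ry": 0,"rz": 1}
  fingers: 1

```text
clock: 1.45
tool_pos: [0.2376, 0.6316, 0.2022]
orientation: [180.0, -0.0, -60.8]
force: [0.3, -0.1, 0.4]
opening: 0.0879
gripper_force: 0.0
```

play_rows:
  motion:
    - {"x": 0.96,"y": -0.035,"z": 0.16,"rx": 0,"ry": 0,"rz": 0}
    - {"x": 0.96,"y": -0.035,"z": 0.16,"rx": 0,"ry": 0,"rz": 0}
    - {"x": 0.96,"y": -0.035,"z": 0.16,"rx": 0,"ry": 0,"rz": 0}
    - {"x": 0.96,"y": -0.035,"z": 0.16,"rx": 0,"ry": 0,"rz": 0}
    - {"x": 0.96,"y": -0.035,"z": 0.16,"rx": 0,"ry": 0,"rz": 0}
    - {"x": 0.96,"y": -0.035,"z": 0.16,"rx": 0,"ry": 0,"rz": 0}
    - {"x": 0.96,"y": -0.035,"z": 0.16,"rx": 0,"ry": 0,"rz": 0}
    - {"x": 0.96,"y": -0.035,"z": 0.16,"rx": 0,"ry": 0,"rz": 0}
    - {"x": 0.96,"y": -0.035,"z": 0.16,"rx": 0,"ry": 0,"rz": 0}
    - {"x": 0.96,"y": -0.035,"z": 0.16,"rx": 0,"ry": 0,"rz": 0}
    - {"x": 0.96,"y": -0.035,"z": 0.16,"rx": 0,"ry": 0,"rz": 0}
    - {"x": 0.96,"y": -0.035,"z": 0.16,"rx": 0,"ry": 0,"rz": 0}
    - {"x": 0.96,"y": -0.035,"z": 0.16,"rx": 0,"ry": 0,"rz": 0}
    - {"x": 0.96,"y": -0.035,"z": 0.16,"rx": 0,"ry": 0,"rz": 0}
    - {"x": 0.96,"y": -0.035,"z": 0.16,"rx": 0,"ry": 0,"rz": 0}
    - {"x": 0.96,"y": -0.035,"z": 0.16,"rx": 0,"ry": 0,"rz": 0}
    - {"x": 0.96,"y": -0.035,"z": 0.16,"rx": 0,"ry": 0,"rz": 0}
    - {"x": 0.96,"y": -0.035,"z": 0.16,"rx": 0,"ry": 0,"rz": 0}
    - {"x": 0,"y": 0,"z": 0,"rx": 0,"ry": 0,"rz": 0}
    - {"x": 0,"y": 0,"z": 0,"rx": 0,"ry": 0,"rz": 0}

```text
clock: 3.95
tool_pos: [0.4635, 0.2628, 0.1305]
orientation: [-180.0, 0.0, -60.6]
force: [-0.3, 0.1, -0.0]
opening: 0.0879
gripper_force: 0.0
```

```bash
python3 - <<'E'
from h import *
o=ctrl.get_obs();print(o['clock'],o['tool_pos'],o['orientation'])
c=cal('wrist');i=cams.snapshot('wrist');cv2.imwrite('pics/w2.png',i)
print(proj(c,(.4635,.2617,.066),1),proj(c,(.4635,.2617,.034),1),proj(c,o['tool_pos'],1))
np.save('w2.npy',c,allow_pickle=True)
E
```

```text
3.95 [0.46353837 0.26284939 0.13048955] [-1.79989976e+02  1.89514787e-03 -6.06435238e+01]
[321.64560012 203.77312839] [321.39445324 193.04001447] [321.44100373 236.67788559]
```

View pics/w2.png

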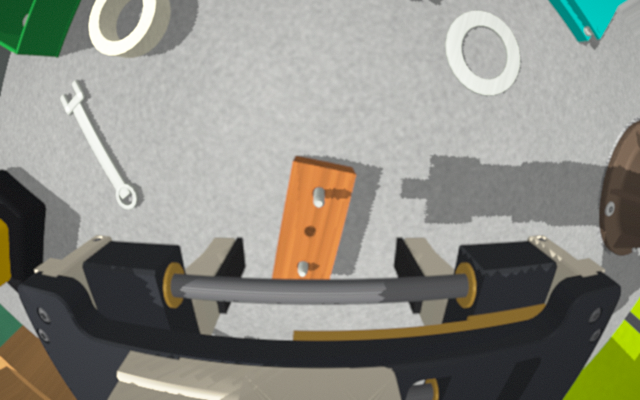

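The wrist view shows the long pin in the rack at (319,197), tip near (320,204), foot near (317,190). That is within about 2 px of the prediction, and the stub is at (303,268). Next I'll refine it with a mask.

```bash
python3 - <<'E'
from h import *
c=np.load('w2.npy',allow_pickle=True).item();i=cv2.imread('pics/w2.png')
w=i[175:220,300:340].astype(int); m=(w.max(2)-w.min(2)<45)&(w.max(2)>90)
v,u=np.nonzero(m); u=u+300;v=v+175
for r in range(v.min(),v.max()+1):
    s=u[v==r]; print(r,s.min() if len(s) else 0,s.max() if len(s) else 0,end='; ')
for z,p in [(.066,(320,203.5)),(.034,(317.5,189.5))]: print(onz(c,*p,z,True))
E
```

```text
188 316 321; 189 315 322; 190 314 323; 191 314 324; 192 314 324; 193 314 324; 194 313 324; 195 314 324; 196 314 324; 197 314 323; 198 314 323; 199 314 323; 200 314 323; 201 314 323; 202 314 323; 203 314 323; 204 315 323; 205 315 322; 206 317 320; [0.46482165 0.26216532 0.066     ]
[0.46836497 0.26047921 0.034     ]
```

```bash
python3 - <<'E'
from h import *
c=np.load('w2.npy',allow_pickle=True).item()
for z,p in [(.066,(318.6,204)),(.034,(318.9,193.3)),(.066,(320,204))]:
    P=onz(c,*p,z,True); d=P[:2]-[.46354,.26285]; a=np.radians(-60.64)
    print(P, 'toolx,y mm',1e3*(np.cos(a)*d[0]+np.sin(a)*d[1]),1e3*(np.sin(a)*d[0]-np.cos(a)*d[1]))
E
```

```text
[0.46562913 0.26312521 0.066     ] toolx,y mm 0.7844287536202755 -1.9557250336295147
[0.46541425 0.26306614 0.034     ] toolx,y mm 0.7305589465648012 -1.739485134808638
[0.46460513 0.2625503  0.066     ] toolx,y mm 0.7834373153975394 -0.7813811991041261
```

play_rows:
  motion:
    - {"x": 0.03,"y": -0.05,"z": 0.6,"rx": 0,"ry": 0,"rz": 0}
    - {"x": 0,"y": 0,"z": 0.6,"rx": 0,"ry": 0,"rz": 0}
    - {"x": 0,"y": 0,"z": 0.6,"rx": 0,"ry": 0,"rz": 0}
    - {"x": 0,"y": 0,"z": 0,"rx": 0,"ry": 0,"rz": 0}
    - {"x": 0,"y": 0,"z": 0,"rx": 0,"ry": 0,"rz": 0}

```text
clock: 4.62
tool_pos: [0.4649, 0.2631, 0.0855]
orientation: [180.0, -0.0, -60.6]
force: [-0.6, -0.3, 0.5]
opening: 0.0878
gripper_force: 0.0
```

```bash
python3 - <<'E'
from h import *
o=ctrl.get_obs();c=cal('wrist');i=cams.snapshot('wrist');cv2.imwrite('pics/w3.png',i)
T=o['tool_pos'];print(T,o['orientation'],proj(c,T,1))
a=np.radians(o['orientation'][2]);y=np.array([np.sin(a),-np.cos(a),0])
print('finger tips expected',proj(c,T+.044*y,1),proj(c,T-.044*y,1), 'pin tip if at tcp xy',proj(c,[T[0],T[1],.066],1))
cv2.imwrite('pics/w3c.png',cv2.resize(i[170:270,200:440],(800,333),interpolation=cv2.INTER_CUBIC))
E
```

```text
[0.4649395  0.26314649 0.08547506] [ 1.79994209e+02 -1.49591602e-02 -6.05983555e+01] [321.46487384 236.68156293]
finger tips expected [388.61206588 236.0084372 ] [254.11316655 236.18696607] pin tip if at tcp xy [321.27277822 225.24378063]
```

View pics/w3c.png

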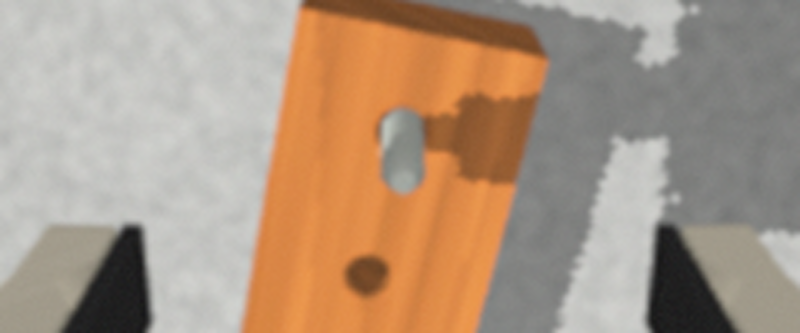

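The crop shows the pin tip at (321,224) with the fingertips centred around x≈320. It's aligned to under 1 mm, so I'll descend to TCP z ≈ 45 mm (clear of the bed later) and grip.

play_rows:
  motion:
    - {"x": 0,"y": 0.015,"z": 0.54,"rx": 0,"ry": 0,"rz": 0}
    - {"x": 0,"y": 0,"z": 0.54,"rx": 0,"ry": 0,"rz": 0}
    - {"x": 0,"y": 0,"z": 0.54,"rx": 0,"ry": 0,"rz": 0}
    - {"x": 0,"y": 0,"z": 0,"rx": 0,"ry": 0,"rz": 0}

```text
clock: 5.18
tool_pos: [0.4637, 0.262, 0.0434]
orientation: [179.8, -0.1, -60.6]
force: [-0.0, -0.3, -1.0]
opening: 0.0876
gripper_force: 0.0
```

play_rows:
  motion:
    - {"x": 0,"y": 0,"z": 0,"rx": 0,"ry": 0,"rz": 0}
    - {"x": 0,"y": 0,"z": 0,"rx": 0,"ry": 0,"rz": 0}
    - {"x": 0,"y": 0,"z": 0,"rx": 0,"ry": 0,"rz": 0}
    - {"x": 0,"y": 0,"z": 0,"rx": 0,"ry": 0,"rz": 0}
    - {"x": 0,"y": 0,"z": 0,"rx": 0,"ry": 0,"rz": 0}
    - {"x": 0,"y": 0,"z": 0,"rx": 0,"ry": 0,"rz": 0}
    - {"x": 0,"y": 0,"z": 0,"rx": 0,"ry": 0,"rz": 0}
    - {"x": 0,"y": 0,"z": 0,"rx": 0,"ry": 0,"rz": 0}
  fingers: -1

```text
clock: 6.18
tool_pos: [0.4645, 0.2628, 0.0449]
orientation: [180.0, -0.0, -60.6]
force: [0.2, 0.2, -0.2]
opening: 0.0133
gripper_force: 0.0
```

play_rows:
  motion:
    - {"x": 0,"y": 0,"z": 0,"rx": 0,"ry": 0,"rz": 0}
    - {"x": 0,"y": 0,"z": 0,"rx": 0,"ry": 0,"rz": 0}
    - {"x": 0,"y": 0,"z": 0,"rx": 0,"ry": 0,"rz": 0}

```text
clock: 6.55
tool_pos: [0.4645, 0.2628, 0.045]
orientation: [180.0, -0.0, -60.6]
force: [0.4, 0.2, 0.6]
opening: 0.0001
gripper_force: 0.0
```

```bash
python3 - <<'E'
from h import *
i=cams.snapshot('wrist');cv2.imwrite('pics/w4.png',i)
s=cams.snapshot('scene');d=cams.snapshot('side')
cv2.imwrite('pics/s4.png',s);cv2.imwrite('pics/d4.png',d)
A=cv2.resize(i[150:290,220:420],(400,280),interpolation=cv2.INTER_CUBIC)
B=cv2.resize(d[140:210,160:260],(400,280),interpolation=cv2.INTER_CUBIC)
C=cv2.resize(s[205:275,380:480],(400,280),interpolation=cv2.INTER_CUBIC)
cv2.imwrite('pics/c4.png',np.vstack([np.hstack([A,B]),np.hstack([C,C*0])]))
o=ctrl.get_obs();c=cal('wrist');print(o['tool_pos'],proj(c,o['tool_pos'],1))
E
```

```text
[0.46450509 0.26284845 0.04495423] [321.40364004 236.66391995]
```

View pics/c4.png

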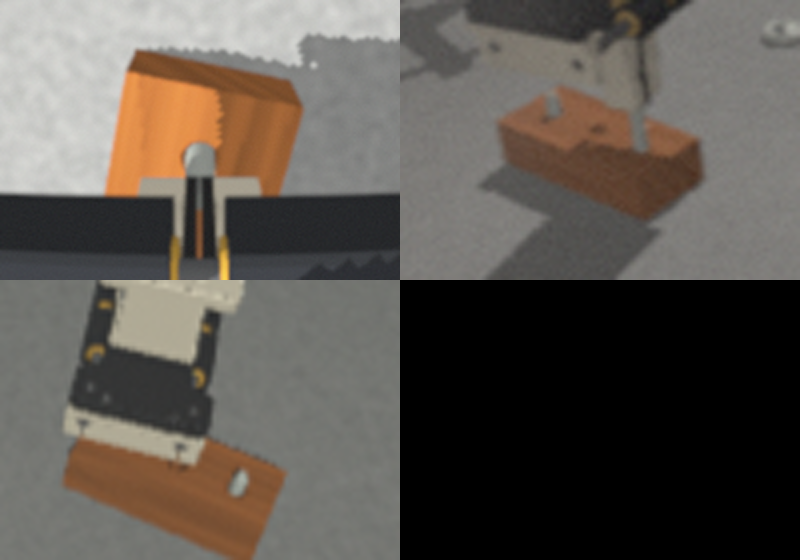

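```bash
python3 - <<'E'
from h import *
o=ctrl.get_obs();c=cal('wrist');T=o['tool_pos'];print(o['opening'],o['gripper_force'])
a=np.radians(-60.6);X=np.array([np.cos(a),np.sin(a),0])
for k in (-.01,-.005,0,.005,.01,.015):
  for z in (.034,.045,.06,.066):
    P=T+k*X;P[2]=z;print(k,z,proj(c,P,1).round(1))
i=cv2.imread('pics/w4.png').astype(int)
for r in range(216,256,2): print(r,[int(i[r,u].mean()) for u in range(308,334)])
E
```

```text
0.0005188702178552811 0.0
-0.01 0.034 [321.3 243.3]
-0.01 0.045 [321.4 250.5]
-0.01 0.06 [321.5 261.5]
-0.01 0.066 [321.6 266.4]
-0.005 0.034 [321.3 236.7]
-0.005 0.045 [321.4 243.7]
-0.005 0.06 [321.6 254.4]
-0.005 0.066 [321.6 259.1]
0 0.034 [321.3 230. ]
0 0.045 [321.4 236.7]
0 0.06 [321.6 247. ]
0 0.066 [321.6 251.5]
0.005 0.034 [321.3 223.1]
0.005 0.045 [321.4 229.6]
0.005 0.06 [321.6 239.5]
0.005 0.066 [321.7 243.8]
0.01 0.034 [321.3 216.2]
0.01 0.045 [321.4 222.3]
0.01 0.06 [321.6 231.7]
0.01 0.066 [321.7 235.9]
0.015 0.034 [321.3 209.1]
0.015 0.045 [321.4 214.9]
0.015 0.06 [321.6 223.9]
0.015 0.066 [321.7 227.9]
216 [152, 149, 148, 149, 150, 150, 149, 150, 149, 151, 149, 146, 144, 142, 141, 141, 138, 139, 141, 140, 135, 128, 115, 101, 98, 101]
218 [151, 150, 150, 150, 149, 148, 149, 150, 150, 148, 146, 145, 142, 141, 141, 139, 139, 139, 139, 136, 127, 115, 102, 97, 98, 101]
220 [150, 148, 149, 149, 148, 148, 146, 144, 144, 143, 141, 138, 137, 135, 135, 133, 137, 140, 139, 141, 139, 133, 123, 106, 99, 103]
222 [150, 149, 150, 149, 145, 142, 141, 148, 160, 162, 156, 150, 143, 1
[... 1376 characters left out ...]
 158, 148, 116, 66, 35, 31, 36, 48, 71, 86, 81, 56, 37, 34, 32, 45, 92, 138, 154, 158, 157, 156, 156, 157]
246 [155, 156, 155, 145, 112, 66, 35, 32, 35, 48, 73, 89, 84, 56, 35, 32, 33, 45, 89, 135, 152, 157, 156, 156, 154, 154]
248 [152, 158, 152, 134, 100, 57, 33, 33, 34, 48, 78, 96, 89, 59, 36, 33, 36, 43, 81, 126, 149, 155, 155, 147, 125, 103]
250 [148, 154, 147, 127, 94, 54, 35, 33, 35, 49, 78, 97, 90, 60, 36, 33, 29, 40, 72, 113, 141, 153, 153, 133, 91, 52]
252 [142, 151, 141, 123, 89, 52, 36, 33, 34, 50, 80, 98, 90, 62, 37, 31, 32, 37, 61, 98, 130, 145, 150, 130, 91, 50]
254 [143, 149, 140, 115, 77, 47, 34, 34, 37, 50, 79, 94, 87, 58, 36, 35, 31, 37, 58, 97, 130, 145, 146, 130, 88, 50]
```

The fingers shut at 0 mm opening, yet the pin still stands fully visible below them. In both pictures the fingertips also appear about 20 mm above the reported TCP. I'll measure where the finger ends really are.

```bash
python3 - <<'E'
from h import *
from scipy.optimize import least_squares
o=ctrl.get_obs();c=cal('wrist');T=o['tool_pos']
R=Rotation.from_euler('xyz',o['orientation'],degrees=True).as_matrix()
# open-hand inner front corners of the fingertips, w3c pixels -> full picture
m=lambda x,y:np.array([200+x*.3-.35,170+y*.3-.35])
L,Rr=m(143,228),m(657,228)
f=lambda p:np.r_[proj(c,T+R@[p[0],p[2]-.0439,p[1]],1)-L,proj(c,T+R@[p[0],p[2]+.0439,p[1]],1)-Rr]
s=least_squares(f,[.0095,-.01,0]);print('corner x,z,y in tool',s.x,s.fun)
E
```

```text
corner x,z,y in tool [ 0.00994454 -0.02489254 -0.00114856] [-0.00140575  0.06931295 -0.00153119 -0.06933564]
```

The finger ends sit about 23–25 mm behind the reported TCP, so they closed just above the pin. I'll raise slightly, reopen, then go down to reported z ≈ 23 mm, which puts the finger ends at about 46 mm.

play_rows:
  motion:
    - {"x": 0,"y": 0,"z": -0.4,"rx": 0,"ry": 0,"rz": 0}
    - {"x": 0,"y": 0,"z": 0,"rx": 0,"ry": 0,"rz": 0}
    - {"x": 0,"y": 0,"z": 0,"rx": 0,"ry": 0,"rz": 0}
    - {"x": 0,"y": 0,"z": 0,"rx": 0,"ry": 0,"rz": 0}
    - {"x": 0,"y": 0,"z": 0,"rx": 0,"ry": 0,"rz": 0}
    - {"x": 0,"y": 0,"z": 0,"rx": 0,"ry": 0,"rz": 0}
  fingers: 0

```text
clock: 7.45
tool_pos: [0.4644, 0.2628, 0.0548]
orientation: [180.0, -0.0, -60.6]
force: [0.8, -0.7, -0.3]
opening: 0.043
gripper_force: 0.0
```

play_rows:
  motion:
    - {"x": 0,"y": 0.02,"z": 0.4,"rx": 0,"ry": 0,"rz": 0}
    - {"x": 0,"y": 0,"z": 0.3,"rx": 0,"ry": 0,"rz": 0}
    - {"x": 0,"y": 0,"z": 0.3,"rx": 0,"ry": 0,"rz": 0}
    - {"x": 0,"y": 0,"z": 0.28,"rx": 0,"ry": 0,"rz": 0}
    - {"x": 0,"y": 0,"z": 0,"rx": 0,"ry": 0,"rz": 0}

```text
clock: 8.07
tool_pos: [0.4637, 0.2622, 0.0222]
orientation: [179.9, -0.0, -60.6]
force: [-0.1, -1.3, 0.4]
opening: 0.044
gripper_force: 0.0
```

play_rows:
  motion:
    - {"x": 0,"y": 0,"z": 0,"rx": 0,"ry": 0,"rz": 0}
    - {"x": 0,"y": 0,"z": 0,"rx": 0,"ry": 0,"rz": 0}
    - {"x": 0,"y": 0,"z": 0,"rx": 0,"ry": 0,"rz": 0}
    - {"x": 0,"y": 0,"z": 0,"rx": 0,"ry": 0,"rz": 0}
    - {"x": 0,"y": 0,"z": 0,"rx": 0,"ry": 0,"rz": 0}
    - {"x": 0,"y": 0,"z": 0,"rx": 0,"ry": 0,"rz": 0}
    - {"x": 0,"y": 0,"z": 0,"rx": 0,"ry": 0,"rz": 0}
  fingers: -1

```text
clock: 8.95
tool_pos: [0.4642, 0.2627, 0.0231]
orientation: [-180.0, 0.0, -60.6]
force: [-0.2, -0.4, 2.0]
opening: 0.0087
gripper_force: 30.0
```

play_rows:
  motion:
    - {"x": 0,"y": 0,"z": -0.2,"rx": 0,"ry": 0,"rz": 0}
    - {"x": 0,"y": 0,"z": -0.4,"rx": 0,"ry": 0,"rz": 0}
    - {"x": 0,"y": 0,"z": -0.8,"rx": 0,"ry": 0,"rz": 0}
    - {"x": 0,"y": 0,"z": -0.8,"rx": 0,"ry": 0,"rz": 0}
    - {"x": 0,"y": 0,"z": -0.8,"rx": 0,"ry": 0,"rz": 0}
    - {"x": 0,"y": 0,"z": 0,"rx": 0,"ry": 0,"rz": 0}

```text
clock: 9.7
tool_pos: [0.4649, 0.2635, 0.1]
orientation: [-179.8, 0.1, -60.6]
force: [-0.3, 0.8, 0.3]
opening: 0.0085
gripper_force: 30.0
```

```bash
python3 - <<'E'
from h import *
# jig centre: brass bush blobs in both views
cs,cd=cal('scene'),cal('side')
for n,c,b,bed in [('scene',cs,(300,190,335,230),(270,170,360,245)),('side',cd,(295,195,330,222),(260,180,360,245))]:
    i=cv2.imread(f'pics/{n}0.png');h=cv2.cvtColor(i,cv2.COLOR_BGR2HSV)
    x0,y0,x1,y1=b;m=cv2.inRange(h[y0:y1,x0:x1],(10,90,90),(35,255,255));M=cv2.moments(m,True)
    u,v=M['m10']/M['m00']+x0,M['m01']/M['m00']+y0;print(n,'bush',M['m00'],u,v,onz(c,u,v,.033).round(4))
    x0,y0,x1,y1=bed;w=h[y0:y1,x0:x1];g=cv2.inRange(w,(0,0,150),(180,40,255))
    k=max(cv2.findContours(g,0,1)[0],key=cv2.contourArea)
    P=np.array([onz(c,p[0][0]+x0,p[0][1]+y0,.042)[:2] for p in k],np.float32)
    print('bed',cv2.minAreaRect(P))
o=ctrl.get_obs();print(o['gripper_force'],o['opening'],o['tool_pos'])
i=cams.snapshot('wrist');d=cams.snapshot('side');s=cams.snapshot('scene')
for n,k in(('w5',i),('d5',d),('s5',s)):cv2.imwrite(f'pics/{n}.png',k)
E
```

```text
scene bush 62.0 316.83870967741933 207.88709677419354 [ 0.5592 -0.0037  0.033 ]
bed ((0.5629647970199585, -0.0011559128761291504), (0.0996447429060936, 0.14962460100650787), 89.90428161621094)
side bush 56.0 311.4642857142857 207.94642857142858 [ 0.5603 -0.0015  0.033 ]
bed ((0.5577223896980286, -0.005526654422283173), (0.10150714963674545, 0.15064887702465057), 89.91028594970703)
29.999347395496443 0.008507957987111535 [0.46490568 0.26347959 0.10001787]
```

Held at 30 N. Moving over the jig.

play_rows:
  motion:
    - {"x": 0.93,"y": 0.16,"z": 0,"rx": 0,"ry": 0,"rz": 0}
    - {"x": 0.93,"y": 0.16,"z": 0,"rx": 0,"ry": 0,"rz": 0}
    - {"x": 0.93,"y": 0.16,"z": 0,"rx": 0,"ry": 0,"rz": 0}
    - {"x": 0.93,"y": 0.16,"z": 0,"rx": 0,"ry": 0,"rz": 0}
    - {"x": 0.93,"y": 0.16,"z": 0,"rx": 0,"ry": 0,"rz": 0}
    - {"x": 0.93,"y": 0.16,"z": 0,"rx": 0,"ry": 0,"rz": 0}
    - {"x": 0.93,"y": 0.16,"z": 0,"rx": 0,"ry": 0,"rz": 0}
    - {"x": 0.93,"y": 0.16,"z": 0,"rx": 0,"ry": 0,"rz": 0}
    - {"x": 0.93,"y": 0.16,"z": 0,"rx": 0,"ry": 0,"rz": 0}
    - {"x": 0.93,"y": 0.16,"z": 0,"rx": 0,"ry": 0,"rz": 0}
    - {"x": 0.93,"y": 0.16,"z": 0,"rx": 0,"ry": 0,"rz": 0}
    - {"x": 0.93,"y": 0.16,"z": 0,"rx": 0,"ry": 0,"rz": 0}
    - {"x": 0,"y": 0,"z": 0,"rx": 0,"ry": 0,"rz": 0}
    - {"x": 0,"y": 0,"z": 0,"rx": 0,"ry": 0,"rz": 0}

```text
clock: 11.6
tool_pos: [0.5586, -0.004, 0.0973]
orientation: [179.9, 0.0, -60.6]
force: [-0.4, -1.0, 0.0]
opening: 0.0087
gripper_force: 30.0
```

```bash
python3 - <<'E'
from h import *
o=ctrl.get_obs();c=cal('wrist');i=cams.snapshot('wrist');cv2.imwrite('pics/w6.png',i)
d=cams.snapshot('side');cv2.imwrite('pics/d6.png',d)
T=o['tool_pos'];print(T,o['orientation'],o['opening'],o['gripper_force'])
np.save('w6.npy',dict(c=c,T=T,ori=o['orientation']),allow_pickle=True)
h=cv2.cvtColor(i,cv2.COLOR_BGR2HSV)
m=cv2.inRange(h,(10,90,60),(35,255,255)); m[:140]=0;m[232:]=0;m[:,:240]=0;m[:,400:]=0
n,l,st,ce=cv2.connectedComponentsWithStats(m)
for k in range(1,n):
    if st[k,4]>15: print(st[k],ce[k],onz(c,*ce[k],.033,True))
print(proj(c,(T[0],T[1],.033),1),proj(c,(T[0],T[1],.087),1))
print('bottle',onz(cal('scene'),261,262,0),'tin',onz(cal('scene'),228,213,0))
A=cv2.resize(i[140:260,240:400],(800,600),interpolation=cv2.INTER_CUBIC);cv2.imwrite('pics/w6c.png',A)
E
```

```text
[ 0.55858858 -0.00404228  0.09725316] [ 1.79925916e+02  2.19421932e-02 -6.06419589e+01] 0.008726825888757169 29.999302583746612
[ 293  182   49   44 1277] [316.62881754 204.43539546] [ 0.5618689  -0.00270319  0.033     ]
[320.82179752 204.92940027] [321.31931032 230.38272007]
bottle [0.78234667 0.01903522 0.        ] tin [ 0.75043259 -0.19124542  0.        ]
```

View pics/w6c.png

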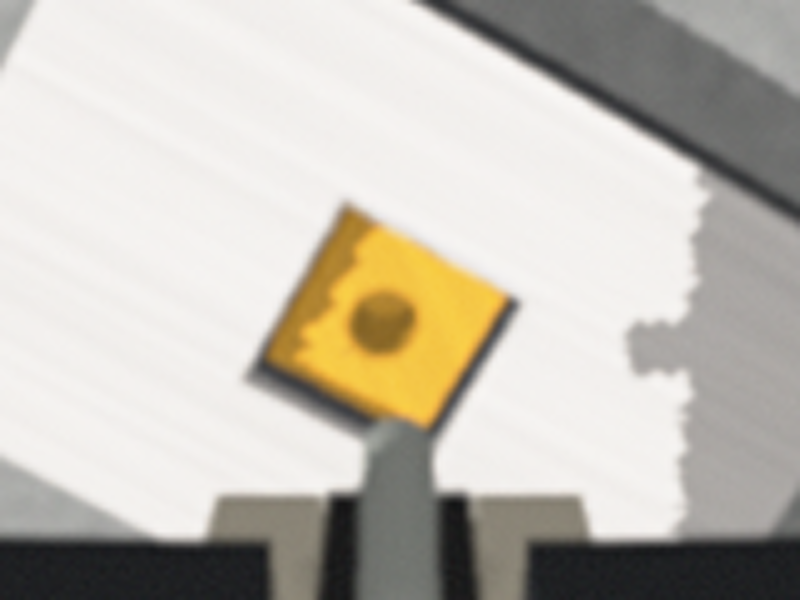

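The crop shows the bush hole at px (316.2,204.0) and the held pin's foot at about (319.7,229). The bed edges tell me its yaw as well.

```bash
python3 - <<'E'
from h import *
q=np.load('w6.npy',allow_pickle=True).item();c,T,o=q['c'],q['T'],q['ori']
i=cv2.imread('pics/w6.png');h=cv2.cvtColor(i,cv2.COLOR_BGR2HSV)
w=h[190:220,305:328,2];w2=(w<150).astype(np.uint8)
n,l,st,ce=cv2.connectedComponentsWithStats(w2)
for k in range(1,n):print(st[k],ce[k]+[305,190])
a=np.radians(o[2])
H=onz(c,316.2,204.0,.033,True)
for r in (227.5,229,230.5):
    F=onz(c,319.7,r,.0842,True);d=(H-F)[:2]
    print(H.round(4),F.round(4),'shift mm tool',1e3*(np.cos(a)*d[0]+np.sin(a)*d[1]),1e3*(np.sin(a)*d[0]-np.cos(a)*d[1]))
# far edge of the bed
m=cv2.inRange(h,(0,0,215),(180,40,255))
m=lambda x,y:(240+x/5-.4,140+y/5-.4)
P,Q=onz(c,*m(430,8),.042,True),onz(c,*m(690,160),.042,True);print('bed edge yaw',yaw(P,Q))
P,Q=onz(c,*m(345,205),.042,True),onz(c,*m(250,378),.042,True);print('window edge yaw',yaw(P,Q))
E
```

```text
[ 6 12 11  8 59] [315.57627119 205.38983051]
[ 0 28  4  2  6] [306.16666667 218.66666667]
[ 0.5624 -0.0029  0.033 ] [ 0.56   -0.0043  0.0842] shift mm tool -0.11483174071112387 -2.7890563794332284
[ 0.5624 -0.0029  0.033 ] [ 0.5594 -0.0034  0.0842] shift mm tool 0.9981061551012512 -2.7888105150194002
[ 0.5624 -0.0029  0.033 ] [ 0.5589 -0.0024  0.0842] shift mm tool 2.115631151641476 -2.7885685866360603
bed edge yaw 179.4900038331672
window edge yaw 90.70218271799943
```

play_rows:
  motion:
    - {"x": 0.05,"y": -0.11,"z": 0.3,"rx": 0,"ry": 0,"rz": 0}
    - {"x": 0,"y": 0,"z": 0.5,"rx": 0,"ry": 0,"rz": 0}
    - {"x": 0,"y": 0,"z": 0.46,"rx": 0,"ry": 0,"rz": 0}
    - {"x": 0,"y": 0,"z": 0,"rx": 0,"ry": 0,"rz": 0}
    - {"x": 0,"y": 0,"z": 0,"rx": 0,"ry": 0,"rz": 0}

```text
clock: 12.32
tool_pos: [0.5622, -0.0038, 0.0664]
orientation: [180.0, -0.0, -60.6]
force: [-0.4, -1.1, -0.4]
opening: 0.0089
gripper_force: 30.0
```

```bash
python3 - <<'E'
from h import *
o=ctrl.get_obs();c=cal('wrist');i=cams.snapshot('wrist');cv2.imwrite('pics/w7.png',i)
T=o['tool_pos'];print(T,o['force'])
f=T[2]-.0231+.010
print('foot z',f,'proj foot',proj(c,(T[0],T[1],f),1),'mouth H',proj(c,(.5624,-.0029,.033),1))
h=cv2.cvtColor(i,cv2.COLOR_BGR2HSV)
for r in range(200,240,2): print(r,' '.join('%3d%s'%(h[r,u,2],'*' if h[r,u,1]>90 else ' ') for u in range(300,342,2)))
E
```

```text
[ 0.56222497 -0.00383918  0.06640482] [-0.35793099 -1.13276579 -0.40204925]
foot z 0.05330481590830723 proj foot [321.31203567 228.74193274] mouth H [320.30691211 219.04147434]
200 244  243  243  231  180  164* 176* 173* 200* 241* 245* 244* 242* 238  239  243  245  246  245  244  243 
202 245  244  241  193  157* 173* 175* 199* 240* 245* 245* 244* 246* 247* 243  238  239  243  245  245  245 
204 245  245  230  164  169* 177* 174* 208* 244* 244* 245* 244* 245* 247* 248* 246* 242  237  240  244  246 
206 245  239  191  164* 180* 179* 176* 215* 244* 245* 244* 244* 245* 246* 248* 248* 247* 245* 241  239  241 
208 243  215  161* 171* 179* 179* 217* 244* 246* 245* 244* 245* 245* 245* 247* 248* 248* 246* 245* 246* 241 
210 235  169  163* 175* 177* 221* 246* 246* 246* 246* 244* 245* 245* 245* 246* 248* 248* 247* 246* 246* 247*
212 213  156* 176* 177* 200* 246* 248* 247* 242* 230* 222* 226* 237* 244* 245* 247* 248* 248* 246* 245* 246*
214 168  167* 178* 176* 184* 242* 249* 236* 192* 183* 180* 179* 185* 224* 244* 246* 247* 248* 247* 246* 245*
216 158* 179* 177* 182* 225* 245* 241* 180* 138* 15
[... 555 characters left out ...]
5  144  236* 247* 244* 245* 244* 246* 249* 206*
228 178* 225* 243* 247* 248* 247* 232* 163  132  115  116  115  113  195* 246* 244* 245* 244* 246* 241* 124*
230 128* 162* 189* 227* 245* 248* 224* 146  113  116  118  116  112  182* 247* 244* 244* 245* 242* 162*  79 
232  65   89  127* 168* 194* 230* 195* 123  114  117  118  115  112  175* 247* 245* 244* 245* 207*  79  126 
234  91   69   66   98* 140* 173* 150* 111  114  116  117  116  114  170* 247* 246* 246* 232* 116*  96  192 
236 131  111   87   66   70  103* 120  111  117  117  117  117  113  156  240* 246* 245* 174*  77  161  236 
238 150  133  123   61   44   50   92  112  115  116  119  117  116  125  159* 159* 146*  93  114  175  224
```

play_rows:
  motion:
    - {"x": -0.04,"y": 0.024,"z": 0.2,"rx": 0,"ry": 0,"rz": 0}
    - {"x": 0,"y": 0,"z": 0.3,"rx": 0,"ry": 0,"rz": 0}
    - {"x": 0,"y": 0,"z": 0.25,"rx": 0,"ry": 0,"rz": 0}
    - {"x": 0,"y": 0,"z": 0.1,"rx": 0,"ry": 0,"rz": 0}
    - {"x": 0,"y": 0,"z": 0.1,"rx": 0,"ry": 0,"rz": 0}
    - {"x": 0,"y": 0,"z": 0,"rx": 0,"ry": 0,"rz": 0}

```text
clock: 13.12
tool_pos: [0.561, -0.0033, 0.0425]
orientation: [180.0, 0.0, -60.6]
force: [-0.0, 0.5, -1.2]
opening: 0.0084
gripper_force: 30.0
```

The foot is 3.5 mm below the mouth with no force, so it has entered. Continuing down.

play_rows:
  motion:
    - {"x": 0,"y": 0,"z": 0.15,"rx": 0,"ry": 0,"rz": 0}
    - {"x": 0,"y": 0,"z": 0.15,"rx": 0,"ry": 0,"rz": 0}
    - {"x": 0,"y": 0,"z": 0.15,"rx": 0,"ry": 0,"rz": 0}
    - {"x": 0,"y": 0,"z": 0.12,"rx": 0,"ry": 0,"rz": 0}
    - {"x": 0,"y": 0,"z": 0.1,"rx": 0,"ry": 0,"rz": 0}
    - {"x": 0,"y": 0,"z": 0,"rx": 0,"ry": 0,"rz": 0}

```text
clock: 13.88
tool_pos: [0.561, -0.0032, 0.0257]
orientation: [180.0, 0.0, -60.6]
force: [-0.7, 0.6, -1.2]
opening: 0.0084
gripper_force: 30.0
```

play_rows:
  motion:
    - {"x": 0,"y": 0,"z": 0.06,"rx": 0,"ry": 0,"rz": 0}
    - {"x": 0,"y": 0,"z": 0.03,"rx": 0,"ry": 0,"rz": 0}
    - {"x": 0,"y": 0,"z": 0,"rx": 0,"ry": 0,"rz": 0}
    - {"x": 0,"y": 0,"z": 0,"rx": 0,"ry": 0,"rz": 0}

```text
clock: 14.38
tool_pos: [0.5611, -0.0032, 0.0237]
orientation: [180.0, 0.0, -60.6]
force: [-1.3, 0.1, -0.9]
opening: 0.0085
gripper_force: 30.0
```

play_rows:
  motion:
    - {"x": 0,"y": 0,"z": 0,"rx": 0,"ry": 0,"rz": 0}
    - {"x": 0,"y": 0,"z": 0,"rx": 0,"ry": 0,"rz": 0}
    - {"x": 0,"y": 0,"z": 0,"rx": 0,"ry": 0,"rz": 0}
    - {"x": 0,"y": 0,"z": 0,"rx": 0,"ry": 0,"rz": 0}
    - {"x": 0,"y": 0,"z": -0.3,"rx": 0,"ry": 0,"rz": 0}
    - {"x": 0,"y": 0,"z": -0.6,"rx": 0,"ry": 0,"rz": 0}
    - {"x": 0,"y": 0,"z": -1,"rx": 0,"ry": 0,"rz": 0}
    - {"x": 0,"y": 0,"z": -1,"rx": 0,"ry": 0,"rz": 0}
    - {"x": 0,"y": 0,"z": 0,"rx": 0,"ry": 0,"rz": 0}
    - {"x": 0,"y": 0,"z": 0,"rx": 0,"ry": 0,"rz": 0}
  fingers: 0.6

```text
clock: 15.62
tool_pos: [0.5611, -0.0032, 0.0967]
orientation: [-180.0, 0.0, -60.6]
force: [0.5, -0.1, -0.8]
opening: 0.07
gripper_force: 0.0
```

```bash
python3 - <<'E'
from h import *
o=ctrl.get_obs();c=cal('wrist');i=cams.snapshot('wrist');cv2.imwrite('pics/w8.png',i)
d=cams.snapshot('side');cv2.imwrite('pics/d8.png',d)
T=o['tool_pos'];print(T,o['orientation'])
P=(.5618,-.0030)
for z in (.042,.066): print(z,proj(c,(*P,z),1),proj(cal('side'),(*P,z)))
h=cv2.cvtColor(i,cv2.COLOR_BGR2HSV)
for r in range(186,226,2): print(r,' '.join('%3d%s'%(h[r,u,2],'*' if h[r,u,1]>90 else ' ') for u in range(296,342,2)))
h=cv2.cvtColor(d,cv2.COLOR_BGR2HSV)
for r in range(194,216): print(r,' '.join('%3d%s'%(h[r,u,2],'*' if h[r,u,1]>90 else ' ') for u in range(300,325)))
E
```

```text
[ 0.56105944 -0.00319427  0.09670785] [-1.79956808e+02  4.16538836e-04 -6.06205503e+01]
0.042 [320.11680334 208.45858102] [312.42981202 205.00581715]
0.066 [320.18326218 219.16723083] [312.6541328 196.8336129]
186 243  244  243  242  241  241  212  155* 167* 170* 185* 232* 235* 230  233  242  244  245  244  243  243  243  243 
188 243  243  243  243  243  230  171  162* 173* 186* 233* 245* 244* 242* 234* 232  237  242  245  245  243  243  243 
190 244  243  243  244  242  202  157* 173* 180* 227* 243* 245* 244* 244* 246* 244* 241  236  235  243  244  244  243 
192 243  244  244  244  227  159  168* 177* 174* 208* 240* 244* 244* 243* 245* 247* 247* 245* 235  233  239  243  245 
194 244  243  243  241  186  153* 177* 176* 194* 238* 245* 244* 244* 244* 244* 246* 247* 246* 244* 241* 234  236  241 
196 245  246  244  223  162* 170* 174* 202* 240* 246* 245* 245* 244* 244* 244* 245* 247* 247* 246* 244* 243* 240* 241 
198 244  245  240  175  162* 174* 194* 241* 248* 246* 241* 230* 222* 233* 243* 245* 247* 247* 247* 245* 245* 246* 247*
200 244  244  208  156* 172* 176* 187* 229* 247* 234* 180
[... 3626 characters left out ...]
  165* 188* 199  194  195  198  200  204  198  202  201 
211 196  199  191  191  189  189  183  159  139  127  120  124  137  172  191  198  201  200  199  203  201  201  200  204  199 
212 199  195  169  144  142  144  138  130  120  122  126  135  170  196  200  202  202  199  199  200  199  203  201  200  201 
213 199  184  156  126  119  124  123  122  122  119  126  149  181  198  201  202  202  200  202  202  198  202  198  202  198 
214 196  163  136  123  124  121  119  122  120  122  134  174  194  199  201  198  201  204  201  202  200  200  201  198  202 
215 188  153  128  122  122  123  121  122  121  122  136  178  199  204  199  202  201  200  202  200  199  197  199  199  202
```

The pin stands home: the tip at (320,219.5) in the wrist view matches the prediction for a top at 66 mm. Next I move over the cover.

play_rows:
  motion:
    - {"x": 0,"y": 0,"z": 0,"rx": 0,"ry": 0,"rz": -0.94}
    - {"x": 0,"y": 0,"z": 0,"rx": 0,"ry": 0,"rz": -0.94}
    - {"x": 0,"y": 0,"z": 0,"rx": 0,"ry": 0,"rz": -0.94}
    - {"x": 0,"y": 0,"z": 0,"rx": 0,"ry": 0,"rz": -0.94}
    - {"x": 0,"y": 0,"z": 0,"rx": 0,"ry": 0,"rz": -0.94}
    - {"x": 0,"y": 0,"z": 0,"rx": 0,"ry": 0,"rz": -0.94}
    - {"x": 0,"y": 0,"z": 0,"rx": 0,"ry": 0,"rz": -0.94}
    - {"x": 0,"y": 0,"z": 0,"rx": 0,"ry": 0,"rz": -0.94}
    - {"x": 0,"y": 0,"z": 0,"rx": 0,"ry": 0,"rz": -0.94}
    - {"x": 0,"y": 0,"z": 0,"rx": 0,"ry": 0,"rz": -0.94}
  fingers: 0.4

```text
clock: 16.98
tool_pos: [0.5606, -0.0034, 0.0954]
orientation: [179.9, 0.1, -22.9]
force: [-0.1, -0.0, 0.4]
opening: 0.061
gripper_force: 0.0
```

play_rows:
  motion:
    - {"x": 0.31,"y": 0.93,"z": 0,"rx": 0,"ry": 0,"rz": 0}
    - {"x": 0.31,"y": 0.93,"z": 0,"rx": 0,"ry": 0,"rz": 0}
    - {"x": 0.31,"y": 0.93,"z": 0,"rx": 0,"ry": 0,"rz": 0}
    - {"x": 0.31,"y": 0.93,"z": 0,"rx": 0,"ry": 0,"rz": 0}
    - {"x": 0.31,"y": 0.93,"z": 0,"rx": 0,"ry": 0,"rz": 0}
    - {"x": 0.31,"y": 0.93,"z": 0,"rx": 0,"ry": 0,"rz": 0}
    - {"x": 0.31,"y": 0.93,"z": 0,"rx": 0,"ry": 0,"rz": 0}
    - {"x": 0.31,"y": 0.93,"z": 0,"rx": 0,"ry": 0,"rz": 0}
    - {"x": 0.31,"y": 0.93,"z": 0,"rx": 0,"ry": 0,"rz": 0}
    - {"x": 0.31,"y": 0.93,"z": 0,"rx": 0,"ry": 0,"rz": 0}
    - {"x": 0.31,"y": 0.93,"z": 0,"rx": 0,"ry": 0,"rz": 0}
    - {"x": 0.31,"y": 0.93,"z": 0,"rx": 0,"ry": 0,"rz": 0}
    - {"x": 0.31,"y": 0.93,"z": 0,"rx": 0,"ry": 0,"rz": 0}
    - {"x": 0,"y": 0,"z": 0,"rx": 0,"ry": 0,"rz": 0}
    - {"x": 0,"y": 0,"z": 0,"rx": 0,"ry": 0,"rz": 0}

```text
clock: 18.85
tool_pos: [0.5353, -0.3205, 0.0955]
orientation: [180.0, 0.1, -23.0]
force: [0.0, 0.6, 0.9]
opening: 0.0612
gripper_force: 0.0
```

```bash
python3 - <<'E'
from h import *
o=ctrl.get_obs();c=cal('wrist');i=cams.snapshot('wrist');cv2.imwrite('pics/w9.png',i)
T=o['tool_pos'];print(T,o['orientation'],o['opening'])
np.save('w9.npy',dict(c=c,T=T,ori=o['orientation']),allow_pickle=True)
print('blue',onz(cal('scene'),298,140,.02),'tcp boss-top proj',proj(c,(T[0],T[1],.048),1))
cv2.imwrite('pics/w9c.png',cv2.resize(i[110:290,200:440],(800,600),interpolation=cv2.INTER_CUBIC))
E
```

```text
[ 0.53526358 -0.32048069  0.09551617] [ 1.79996072e+02  7.53215271e-02 -2.30374691e+01] 0.06119769622018335
blue [ 0.37685421 -0.30532708  0.02      ] tcp boss-top proj [320.1807851  212.45533702]
```

View pics/w9c.png

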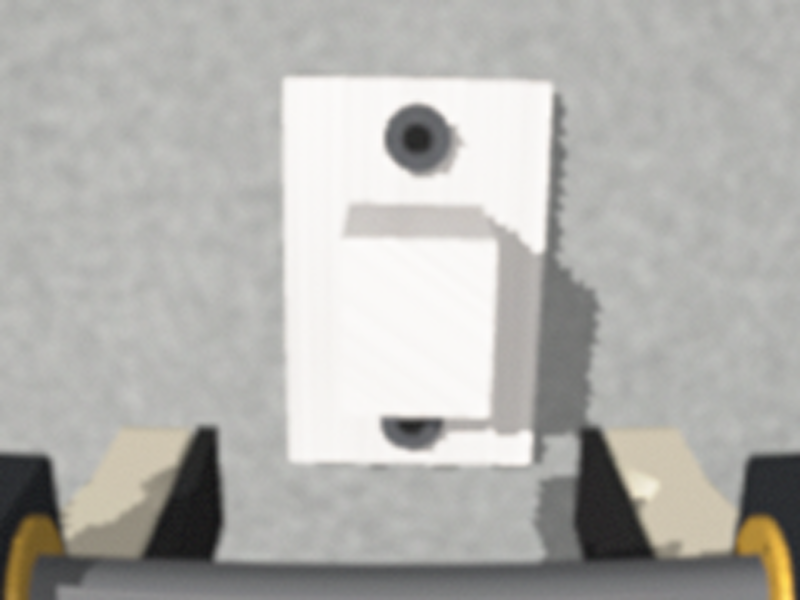

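The crop shows the cover boss top at crop corners (341,237)–(498,237)–(491,417)–(338,417), nearly square with the fingers. Plate corners are at (283,76), (553,80), (532,463), (289,463).

```bash
python3 - <<'E'
from h import *
q=np.load('w9.npy',allow_pickle=True).item();c,T,o=q['c'],q['T'],q['ori']
m=lambda x,y:(200+x*.3-.35,110+y*.3-.35)
a=np.radians(o[2])
for pts,z in [([(341,237),(498,237),(491,417),(338,417)],.048),([(283,76),(553,80),(532,463),(289,463)],.008)]:
    P=np.array([onz(c,*m(*p),z,True)[:2] for p in pts])-T[:2]
    Q=np.c_[P@[np.cos(a),np.sin(a)],P@[np.sin(a),-np.cos(a)]]*1e3
    print(Q.round(1).tolist(),'centre tool mm',Q.mean(0).round(2),'edges ang',[round(yaw(Q[k],Q[(k+1)%4]),1) for k in range(4)])
E
```

```text
[[25.8, -13.9], [25.8, 22.1], [-19.4, 21.8], [-19.3, -15.5]] centre tool mm [3.23 3.61] edges ang [np.float64(90.0), np.float64(-179.5), np.float64(-89.9), np.float64(2.0)]
[[59.3, -30.9], [58.4, 39.8], [-52.2, 38.3], [-52.1, -32.8]] centre tool mm [3.34 3.6 ] edges ang [np.float64(90.7), np.float64(-179.2), np.float64(-89.9), np.float64(1.0)]
```

play_rows:
  motion:
    - {"x": 0.13,"y": 0.19,"z": 0.5,"rx": 0,"ry": 0,"rz": 0.15}
    - {"x": 0,"y": 0,"z": 0.8,"rx": 0,"ry": 0,"rz": 0}
    - {"x": 0,"y": 0,"z": 0.8,"rx": 0,"ry": 0,"rz": 0}
    - {"x": 0,"y": 0,"z": 0.8,"rx": 0,"ry": 0,"rz": 0}
    - {"x": 0,"y": 0,"z": 0.5,"rx": 0,"ry": 0,"rz": 0}
    - {"x": 0,"y": 0,"z": 0.38,"rx": 0,"ry": 0,"rz": 0}
    - {"x": 0,"y": 0,"z": 0,"rx": 0,"ry": 0,"rz": 0}
    - {"x": 0,"y": 0,"z": 0,"rx": 0,"ry": 0,"rz": 0}

```text
clock: 19.9
tool_pos: [0.5373, -0.3266, 0.0023]
orientation: [180.0, -0.1, -23.6]
force: [-0.3, -0.1, -0.4]
opening: 0.0618
gripper_force: 0.0
```

play_rows:
  motion:
    - {"x": 0,"y": 0,"z": 0,"rx": 0,"ry": 0,"rz": 0}
    - {"x": 0,"y": 0,"z": 0,"rx": 0,"ry": 0,"rz": 0}
    - {"x": 0,"y": 0,"z": 0,"rx": 0,"ry": 0,"rz": 0}
    - {"x": 0,"y": 0,"z": 0,"rx": 0,"ry": 0,"rz": 0}
    - {"x": 0,"y": 0,"z": 0,"rx": 0,"ry": 0,"rz": 0}
  fingers: -1

```text
clock: 20.52
tool_pos: [0.537, -0.3264, 0.002]
orientation: [-180.0, -0.0, -23.6]
force: [-0.3, 0.8, 3.8]
opening: 0.0357
gripper_force: 30.0
```

play_rows:
  motion:
    - {"x": 0,"y": 0,"z": -0.3,"rx": 0,"ry": 0,"rz": 0}
    - {"x": 0,"y": 0,"z": -0.5,"rx": 0,"ry": 0,"rz": 0}
    - {"x": 0,"y": 0,"z": -0.5,"rx": 0,"ry": 0,"rz": -0.983}
    - {"x": 0,"y": 0,"z": -0.5,"rx": 0,"ry": 0,"rz": -0.983}
    - {"x": 0,"y": 0,"z": -0.5,"rx": 0,"ry": 0,"rz": -0.983}
    - {"x": 0,"y": 0,"z": -0.5,"rx": 0,"ry": 0,"rz": -0.983}
    - {"x": 0,"y": 0,"z": -0.5,"rx": 0,"ry": 0,"rz": -0.983}
    - {"x": 0,"y": 0,"z": -0.5,"rx": 0,"ry": 0,"rz": -0.983}
    - {"x": 0,"y": 0,"z": 0,"rx": 0,"ry": 0,"rz": 0}
    - {"x": 0,"y": 0,"z": 0,"rx": 0,"ry": 0,"rz": 0}

```text
clock: 21.78
tool_pos: [0.5364, -0.3263, 0.0965]
orientation: [-180.0, 0.0, -0.1]
force: [0.7, 0.7, -4.6]
opening: 0.0357
gripper_force: 30.0
```

play_rows:
  motion:
    - {"x": 0.07,"y": -0.46,"z": 0,"rx": 0,"ry": 0,"rz": 0}
    - {"x": 0.07,"y": -0.92,"z": 0,"rx": 0,"ry": 0,"rz": 0}
    - {"x": 0.07,"y": -0.92,"z": 0,"rx": 0,"ry": 0,"rz": 0}
    - {"x": 0.07,"y": -0.92,"z": 0,"rx": 0,"ry": 0,"rz": 0}
    - {"x": 0.07,"y": -0.92,"z": 0,"rx": 0,"ry": 0,"rz": 0}
    - {"x": 0.07,"y": -0.92,"z": 0,"rx": 0,"ry": 0,"rz": 0}
    - {"x": 0.07,"y": -0.92,"z": 0,"rx": 0,"ry": 0,"rz": 0}
    - {"x": 0.07,"y": -0.92,"z": 0,"rx": 0,"ry": 0,"rz": 0}
    - {"x": 0.07,"y": -0.92,"z": 0,"rx": 0,"ry": 0,"rz": 0}
    - {"x": 0.07,"y": -0.92,"z": 0,"rx": 0,"ry": 0,"rz": 0}
    - {"x": 0.07,"y": -0.92,"z": 0,"rx": 0,"ry": 0,"rz": 0}
    - {"x": 0.07,"y": -0.92,"z": 0,"rx": 0,"ry": 0,"rz": 0}
    - {"x": 0.07,"y": -0.92,"z": 0,"rx": 0,"ry": 0,"rz": 0}
    - {"x": 0.07,"y": -0.92,"z": 0,"rx": 0,"ry": 0,"rz": 0}
    - {"x": 0,"y": -0.46,"z": 0,"rx": 0,"ry": 0,"rz": 0}
    - {"x": 0,"y": 0,"z": 0,"rx": 0,"ry": 0,"rz": 0}
    - {"x": 0,"y": 0,"z": 0,"rx": 0,"ry": 0,"rz": 0}

```text
clock: 23.9
tool_pos: [0.5612, -0.0047, 0.0966]
orientation: [180.0, 0.0, -0.0]
force: [0.1, -0.4, -3.8]
opening: 0.0358
gripper_force: 30.0
```

play_rows:
  motion:
    - {"x": 0.03,"y": -0.036,"z": 0.2,"rx": 0,"ry": 0,"rz": 0}
    - {"x": 0,"y": 0,"z": 0.4,"rx": 0,"ry": 0,"rz": 0}
    - {"x": 0,"y": 0,"z": 0.3,"rx": 0,"ry": 0,"rz": 0}
    - {"x": 0,"y": 0,"z": 0.15,"rx": 0,"ry": 0,"rz": 0}
    - {"x": 0,"y": 0,"z": 0.1,"rx": 0,"ry": 0,"rz": 0}
    - {"x": 0,"y": 0,"z": 0.1,"rx": 0,"ry": 0,"rz": 0}
    - {"x": 0,"y": 0,"z": 0.1,"rx": 0,"ry": 0,"rz": 0}
    - {"x": 0,"y": 0,"z": 0,"rx": 0,"ry": 0,"rz": 0}

```text
clock: 24.9
tool_pos: [0.5621, -0.0036, 0.0629]
orientation: [180.0, 0.0, -0.0]
force: [-0.1, -0.2, -4.2]
opening: 0.0356
gripper_force: 30.0
```

play_rows:
  motion:
    - {"x": 0,"y": 0,"z": 0.15,"rx": 0,"ry": 0,"rz": 0}
    - {"x": 0,"y": 0,"z": 0.15,"rx": 0,"ry": 0,"rz": 0}
    - {"x": 0,"y": 0,"z": 0.15,"rx": 0,"ry": 0,"rz": 0}
    - {"x": 0,"y": 0,"z": 0.15,"rx": 0,"ry": 0,"rz": 0}
    - {"x": 0,"y": 0,"z": 0.08,"rx": 0,"ry": 0,"rz": 0}
    - {"x": 0,"y": 0,"z": 0,"rx": 0,"ry": 0,"rz": 0}

```text
clock: 25.65
tool_pos: [0.5621, -0.0036, 0.0458]
orientation: [180.0, 0.0, -0.0]
force: [-0.9, 0.8, -4.1]
opening: 0.0357
gripper_force: 30.0
```

```bash
python3 - <<'E'
from h import *
o=ctrl.get_obs();print(o['tool_pos'],o['force'],o['moment'])
z=o['tool_pos'][2]-.002
for n in('wrist','scene','side'):
    c=cal(n);i=cams.snapshot(n);cv2.imwrite(f'pics/{n}10.png',i);print(n,proj(c,(.562,-.0027,z+.048),n=='wrist').round(1),[proj(c,(.562+a*.055,-.0027+b*.035,z+.008),n=='wrist').round(1).tolist() for a,b in((1,1),(1,-1),(-1,-1),(-1,1))])
# cover front edge in the wrist view: column profile
i=cv2.imread('pics/wrist10.png')
for u in (300,320,340): print(u,[int(i[r,u].mean()) for r in range(100,180,2)])
for r in (150,160,170): print(r,[int(i[r,u].mean()) for u in range(240,400,2)])
E
```

```text
[ 0.56210998 -0.00359922  0.04575738] [-0.86671809  0.77123387 -4.11863822] [-0.03557974 -0.02142373  0.0044551 ]
wrist [317.9 275.4] [[257.7, 155.3], [378.2, 155.1], [367.4, 310.3], [269.3, 310.3]]
scene [316.3 194.4] [[310.1, 220.6], [294.0, 207.0], [322.0, 189.0], [338.4, 201.4]]
side [312.9 187.7] [[319.9, 186.8], [339.5, 199.6], [304.2, 218.3], [284.9, 203.6]]
300 [168, 165, 163, 163, 167, 167, 161, 162, 153, 111, 215, 238, 238, 238, 238, 238, 239, 238, 238, 238, 238, 238, 238, 238, 238, 238, 236, 221, 231, 240, 239, 239, 240, 241, 240, 239, 239, 240, 240, 239]
320 [166, 166, 167, 164, 163, 161, 160, 162, 150, 110, 221, 240, 239, 239, 238, 238, 239, 238, 239, 239, 239, 239, 238, 239, 239, 239, 237, 219, 229, 236, 235, 236, 237, 177, 96, 97, 97, 97, 68, 41]
340 [160, 160, 161, 161, 161, 161, 165, 167, 158, 113, 220, 242, 241, 241, 241, 241, 241, 241, 241, 242, 240, 241, 240, 241, 241, 242, 240, 221, 229, 240, 240, 239, 240, 239, 239, 239, 239, 238, 239, 239]
150 [238, 238, 240, 240, 237, 236, 238, 238, 239, 241, 239, 237, 241, 240, 237, 237, 239, 238, 239, 236, 236, 236, 238, 236
[... 383 characters left out ...]
39, 239, 243, 242, 239, 237, 240, 241, 240, 238, 239, 239, 238, 241, 241, 240, 240, 238, 235, 237, 237, 235, 236, 236, 236, 237, 240, 239, 238, 239, 241, 240, 237, 238, 238, 239, 240, 238, 240, 238, 238, 239, 239, 239, 237, 235, 236, 237, 239, 240, 239, 237, 237, 236, 238, 238, 237, 235, 238, 239, 214]
170 [238, 239, 239, 241, 239, 236, 238, 239, 239, 241, 240, 239, 238, 240, 242, 241, 240, 242, 242, 240, 239, 243, 242, 240, 237, 239, 241, 240, 238, 238, 239, 238, 241, 242, 221, 133, 95, 93, 97, 97, 97, 95, 94, 90, 108, 192, 239, 239, 240, 241, 239, 237, 239, 238, 240, 239, 238, 239, 237, 239, 240, 237, 239, 237, 235, 236, 237, 239, 241, 233, 177, 161, 223, 239, 239, 236, 236, 239, 240, 184]
```

The cover is square (its front edge is flat at row 154 and parallel to the bed edge at row 118), with the pin in the bore. Pressing down.

play_rows:
  motion:
    - {"x": 0,"y": 0,"z": 0.08,"rx": 0,"ry": 0,"rz": 0}
    - {"x": 0,"y": 0,"z": 0.08,"rx": 0,"ry": 0,"rz": 0}
    - {"x": 0,"y": 0,"z": 0.08,"rx": 0,"ry": 0,"rz": 0}
    - {"x": 0,"y": 0,"z": 0.08,"rx": 0,"ry": 0,"rz": 0}
    - {"x": 0,"y": 0,"z": 0,"rx": 0,"ry": 0,"rz": 0}

```text
clock: 26.42
tool_pos: [0.5625, -0.0036, 0.0383]
orientation: [180.0, -0.0, -0.0]
force: [-2.8, 0.6, 5.7]
opening: 0.0355
gripper_force: 30.0
```

play_rows:
  motion:
    - {"x": 0,"y": 0,"z": 0.04,"rx": 0,"ry": 0,"rz": 0}
    - {"x": 0,"y": 0,"z": 0.03,"rx": 0,"ry": 0,"rz": 0}
    - {"x": 0,"y": 0,"z": 0,"rx": 0,"ry": 0,"rz": 0}

```text
clock: 26.8
tool_pos: [0.5625, -0.0035, 0.0368]
orientation: [-180.0, -0.0, -0.0]
force: [-4.3, 0.3, 7.1]
opening: 0.0356
gripper_force: 30.0
```

play_rows:
  motion:
    - {"x": -0.02,"y": 0,"z": 0.03,"rx": 0,"ry": 0,"rz": 0}
    - {"x": 0,"y": 0,"z": 0.03,"rx": 0,"ry": 0,"rz": 0}
    - {"x": 0,"y": 0,"z": 0,"rx": 0,"ry": 0,"rz": 0}

```text
clock: 27.18
tool_pos: [0.5625, -0.0035, 0.0359]
orientation: [-180.0, -0.1, 0.0]
force: [-3.0, 1.0, 11.2]
opening: 0.0358
gripper_force: 30.0
```

play_rows:
  motion:
    - {"x": 0,"y": 0,"z": 0.03,"rx": 0,"ry": 0,"rz": 0}
    - {"x": 0,"y": 0,"z": 0,"rx": 0,"ry": 0,"rz": 0}

```text
clock: 27.42
tool_pos: [0.5625, -0.0035, 0.0359]
orientation: [180.0, -0.1, 0.0]
force: [-6.2, 0.6, 17.6]
opening: 0.0361
gripper_force: 30.0
```

z stopped at 35.9 mm (plate underside about 34 mm) while the force rose, so the bed is at its stop. I'll hold and confirm it is steady.

play_rows:
  motion:
    - {"x": 0,"y": 0,"z": 0,"rx": 0,"ry": 0,"rz": 0}
    - {"x": 0,"y": 0,"z": 0,"rx": 0,"ry": 0,"rz": 0}
    - {"x": 0,"y": 0,"z": 0,"rx": 0,"ry": 0,"rz": 0}
    - {"x": 0,"y": 0,"z": 0,"rx": 0,"ry": 0,"rz": 0}
    - {"x": 0,"y": 0,"z": 0,"rx": 0,"ry": 0,"rz": 0}
    - {"x": 0,"y": 0,"z": 0,"rx": 0,"ry": 0,"rz": 0}

```text
clock: 28.18
tool_pos: [0.5625, -0.0035, 0.0359]
orientation: [180.0, -0.1, 0.0]
force: [-5.8, 0.6, 17.1]
opening: 0.0359
gripper_force: 30.0
```

```bash
python3 - <<'E'
from h import *
i=cams.snapshot('wrist');o=ctrl.get_obs();print(o['tool_pos'],o['force'],o['orientation'])
for u in (280,300,320,340,360):
    g=i[100:180,u].mean(1); print(u,[int(x) for x in g[10:24]],[int(x) for x in g[46:64]])
c=cal('wrist');print(proj(c,(.6179,-.0027,.042),1),proj(c,(.637,-.003,.034),1),proj(c,(.637,-.003,.042),1))
E
```

```text
[ 0.56254929 -0.00350649  0.03588699] [-5.97174119  1.61004449 17.56382983] [ 1.79999481e+02 -1.19926603e-01  2.20116080e-02]
280 [170, 170, 167, 168, 167, 168, 168, 164, 143, 123, 151, 206, 233, 235] [236, 235, 235, 235, 235, 235, 234, 227, 219, 219, 231, 238, 239, 239, 239, 239, 239, 239]
300 [166, 164, 165, 160, 162, 162, 161, 152, 125, 115, 165, 220, 238, 239] [239, 239, 238, 238, 238, 238, 236, 228, 217, 220, 230, 238, 239, 239, 240, 239, 240, 240]
320 [162, 162, 160, 161, 160, 162, 162, 154, 133, 125, 174, 225, 237, 240] [239, 239, 239, 239, 239, 239, 239, 235, 221, 215, 224, 233, 236, 236, 235, 235, 236, 236]
340 [162, 161, 162, 162, 164, 166, 166, 161, 138, 120, 154, 216, 240, 243] [241, 242, 241, 241, 241, 242, 241, 238, 224, 218, 229, 237, 240, 240, 239, 240, 240, 239]
360 [163, 162, 162, 160, 159, 160, 162, 160, 146, 121, 128, 187, 231, 236] [234, 235, 235, 235, 235, 235, 236, 232, 221, 216, 226, 237, 240, 239, 239, 239, 239, 240]
[318.14818969 153.79183384] [318.66422821 119.928091  ] [318.6464891  120.59245879]
```

The hold is steady and the cover is square, with the plate underside at about 34 mm. Handing in.

```bash
python3 -c "
from plant import workorder
print(workorder.close_job())"
```

```text
the job is handed in; nothing more can be done
None
```

The job is handed in at about 28 s with the long pin home in the bush and the cover square over it; the gripper is still holding the bed down at its stop, though no verdict came back.

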